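Find and mark the balance point of a valve stem

TASK

The valve stem lies on the balancing stand, tipped over to one side. Slide it gently along the knife edge, never lifting it off, until it balances level on the edge by itself with nothing touching it; then mark that point by setting the orange saddle astride the stem right over the knife edge, and leave the stem balanced level with the saddle on it. Do not press hard on the stem or the stand, and leave the other parts and tools on the table where they are.

Things in the scene. Friction and masses are not known exactly. Their poses are not given: they have to be found in the camera images.
- stem: loose steel valve stem: square bar 14 x 14 mm, 400 mm long along its y axis, about 0.52 kg (+-10%); origin on the underside at mid-length. Grip the bare bar across x. A heavy core hidden inside: the balance point, unseen, lies within 25 mm of mid-length and differs every time. It starts resting on the knife edge and, tipped about 5 degrees, on one blue rest
- stem_black_end (a point): end centre of the stem's round black coupling (28 mm diameter, 35 mm long): stem y +210 mm, 7 mm above the underside, so on the bar's axis; the coupling covers y +175 to +210
- stem_white_end (a point): end of the stem's white hexagonal fitting (28 mm across corners): stem y -210 mm, 7 mm above the underside, on the bar's axis; the fitting covers y -175 to -222
- stand: fixed balancing stand, origin under its centre on the table: grey base 110 x 250 x 12 mm, long along its y axis, along which the stem lies; knife edge in the middle. At y = +85 and -85 mm are blue rests (12 mm in y, 40 in x, tops 52 mm above the table), each with two 8 mm pins, tops 84 mm above the table, 19.6 mm clear between them, that keep the stem in line
- edge (a point): top centre of the knife edge, 60 mm above the table: an upright steel blade in the middle of the stand, 8 mm thick along the stand's y, 50 mm wide along x, flat on top. Slightly blunt: the stem stays level with its balance point within about 4 mm of the edge, perhaps rocking for a second; else it tips, up to 5 degrees, onto the rest on its heavy side
- saddle: orange marking saddle, 25 g, standing: an inverted U, 18 mm between two 4 mm legs (across x), 20 mm long in y, legs 10 mm high, roof top at 14 mm; on it a grip tab 12 (x) x 16 (y) mm, top at 40 mm. Origin on the table between the feet. On the stem its y runs along the bar, its roof lies on the bar and its feet are 4 mm above the bar's underside
- fitting: bystander: white hexagonal plastic fitting, 36 mm wide, 44 mm high, standing; origin under its centre
- valve_plug: bystander: brass valve plug, 40 mm wide, 40 mm high, standing; origin under its centre
- screwdriver: bystander: screwdriver with a red handle lying on the table
- wrench: bystander: steel wrench lying on the table

How it is judged:
By the outcome, as a careful person would: the job done as asked, in the order asked, and still so for the second after the job is handed in, with the robot touching nothing.
It also fails if it takes over 72 s, if anything falls off the work surface, if the arm or the gripper's body presses on something with over 40 N, if the wrist force passes 120 N, or if a joint passes its speed limit or range.

ROBOT

A 6-joint arm with a two-finger parallel gripper is mounted at the origin on the work surface. World frame = base frame: x ahead of the robot, y to its left, z up, the work surface at z = 0. Lengths are in m, angles in rad, forces in N, time in s.
With the tool pointing down it reaches from about 0.4 to 0.925 m from the base axis. Payload 3.4 kg.
Tool frame: the origin (TCP) lies on the mounting face of the last link; the fingertips stand 173 mm ahead of it and the grasp point (between the pads) lies 155 mm ahead of it; x points along the fingers, y is the direction in which the jaws open and shut, and the axes are right-handed (so a half turn about x gives the same grasp; the last joint's range is limited). The gripper opens to 85 mm and grips with 20 to 120 N. Pads are 22 mm wide; open, the fingers measure 114 mm over their backs; the gripper's body (76 mm by 85 mm) begins 54 mm behind the grasp point. The pads swing forward as they close: fully open they stand 13 mm farther back than shut.
Start: joints at [-1.274, 0.307, 1.506, -0, 1.328, -0.073], TCP at [0.208, -0.536, 0.405] pointing down, gripper open.
Joint ranges: [-3.12, 3.12], [-1.05, 2.28], [0.14, 2.33], [-1.42, 4.57], [0.1, 2.73], [-2.68, 2.68]. Speed limits (rad/s): [2.57, 2.57, 3.14, 3.14, 3.14, 3.14].

INTERFACE

Orientations are given as a rotation vector (axis times angle).
In Python, from rig import manip, vision, order gives the robot as it stands.
- The arm moves only by the tool arm_command, never from a script. Its argument "commands" is text: rows parted by semicolons, each of 5 numbers parted by spaces: the closure in counts, from 0 (fully open) to 255 (shut), then the shift along the tool's x, y, z in m, then the turn about the tool's x in degrees. In form: jaw tx ty tz yaw; .... A call has 1 to 10 rows; each row is the pose to reach, as a shift and turn from the pose commanded when the call began, along the tool's axes at that moment; what a row does not reach only later rows make up. A row lasts 1/8 s, in which the tool goes at most 62.5 mm and 10.7 degrees, less where a joint would pass 70% of its speed; a pose out of reach is approached as far as the arm can. A call with a gripper value outside its range is refused whole. The fingers move at their own pace and stop on an object; "grip_force" is the grip in N (left out, the last holds). Time passes only in rows, so rows that repeat a pose let the fingers close. It gives the time, the measured TCP pose, the force and the opening at its end, in the units of the state.
- manip.get_state(): the state, without advancing time (a new reading comes with each control period).
- vision.grab_frame(name): name is "scene" or "top"; returns (picture, depth): 400x640x3 uint8, red, green, blue; 400x640 float32, m along the optical axis (not along the pixel's ray), 0 where there is no reading.
- vision.calibration(name): a dict with "fx", "fy", "cx", "cy" (pixels), "origin" and "rotation" of the camera in the world. Camera axes: x right, y up, looking along -z (the intrinsics and any distortion apply to the point x, -y, -z); pixel columns grow to the right and rows downward; lengths in m; the calibration is good to about 2 mm. A picture is of the moment at which its call begins. calibration takes no time and is no camera call.
- order.hand_in(): hands the job in, once; it reports no verdict.
Trained networks look in the newest picture that a camera, given by its name, has taken for a name from the list of things; names that differ only in an ending like _2 or _b are one class to them, and where a whole thing is asked for, a point or a joint stands for the part that bears it (a point fixed in the world has none). Each returns a list of dicts, best first, with "score" (0 to 1); they miss things now and then, are a little off and sometimes report something else, mostly with a low value. They report only what shows in the picture. A call takes as long as a camera call.
- vision.find_in(camera, name): "point" ([row, column] in pixels, amid what is visible of it).
- vision.outline_of(camera, name): "region" (400x640 bool, what is visible of it) and "point" ([row, column] in pixels, amid what is visible of it).
- vision.mark_of(camera, name): "point" ([row, column] in pixels: a listed point, or the origin of a listed thing).
The state is a dict: "clock": time; "q": joint angles; "dq": joint speeds; "effort": joint torques, N m; "ee_pos": TCP position; "tcp_rot": TCP orientation; "contact_force": force on the tool from outside, world axes, zero at the start; "wrist_torque": the same for the moment, N m; "opening": finger opening in m.
Only numpy, scipy, OpenCV 4.12 (cv2) and the standard library are available. Lean on these libraries where they do the work, as an engineer would, in place of code of your own. Each camera call takes 0.05 s, during which the arm holds its last target.

## Working session

There is one attempt and no reset: what is moved stays moved. The work goes in short steps, Python scripts to look and compute and a tool call to move; the robot and the scene stay as the last step left them, time stands still between calls to the robot, and variables do not carry over. Pictures are saved under pics/ and viewed, and the job is handed in when it is done.

Besides the shell and the picture viewer there is one more tool, called after "Request:" as name(argument=value, ...) on one line, values as JSON. arm_command: Moves the arm, as the interface text tells. Its arguments: {"type":"object","properties":{"commands":{"type":"string"},"grip_force":{"type":"number"}},"required":["commands"]}

```bash
ls; mkdir -p pics
cat > h.py <<'E'
import numpy as np, cv2
from rig import manip, vision, order
def grab(n,save=None):
    p,d=vision.grab_frame(n)
    if save: cv2.imwrite('pics/'+save,p[:,:,::-1])
    return p,d
def ray(n,rc):
    c=vision.calibration(n); r,co=rc
    v=np.array([(co-c['cx'])/c['fx'],-(r-c['cy'])/c['fy'],-1.0])
    return np.array(c['origin']),np.array(c['rotation'])@v
def atz(n,rc,z):
    o,v=ray(n,rc); return o+v*(z-o[2])/v[2]
def atd(n,rc,d):
    o,v=ray(n,rc); return o+v*d
def proj(n,P):
    c=vision.calibration(n); q=np.array(c['rotation']).T@(np.array(P)-np.array(c['origin']))
    return c['cy']-c['fy']*q[1]/-q[2], c['cx']+c['fx']*q[0]/-q[2]
E
python3 - <<'E'
from h import *
print(vision.calibration('top'),vision.calibration('scene'))
s=manip.get_state();print(s)
for n in ('top','scene'):
    p,d=grab(n,n+'0.png'); np.save(n+'0.npy',d)
    for t in ('stem_black_end','stem_white_end','stand','edge','saddle'):
        r=vision.mark_of(n,t); print(n,t,[(x['score'],x['point']) for x in r[:2]])
print(manip.get_state()['clock'])
E
```

```text
pics
{'fx': 364.499647300324, 'fy': 364.499647300324, 'cx': 314.20331100757414, 'cy': 196.53279014807728, 'origin': array([0.36104551, 0.00339337, 0.99598731]), 'rotation': array([ 0.13005762, -0.15533563, -1.53727396])} {'fx': 453.14269332428063, 'fy': 453.14269332428063, 'cx': 318.988070427636, 'cy': 203.2192370833763, 'origin': array([ 1.36090284, -0.45465692,  0.9954874 ]), 'rotation': array([0.70542141, 0.41534525, 1.02649065])}
{'clock': 0.0, 'q': array([-1.27348132e+00,  3.07585643e-01,  1.50765861e+00,  6.36022926e-07,
        1.32840781e+00, -7.35165609e-02]), 'dq': array([ 2.66674719e-03,  1.21691831e-03, -4.90361605e-04,  9.85772380e-04,
       -3.21334624e-04, -2.13294284e-05]), 'effort': array([-2.59017484e-03, -4.57565868e+01, -2.51916039e+01, -3.87486816e-04,
        1.38200715e-02,  5.05340878e-06]), 'ee_pos': array([ 0.20824423, -0.53560515,  0.40377901]), 'tcp_rot': array([ 2.01947344,  0.38093993, -2.01994474]), 'contact_force': array([-0.51438848,  0.05482103,  0.3065365 ]), 'wrist_torque': array([-0.00830645, -0.0191738 ,  0.02917844]), 'opening': 0.0856608344059008}
top stem_black_end [(0.69, [215.6, 208.6])]
top stem_white_end [(0.71, [237.0, 370.3])]
top stand [(0.62, [233.4, 294.3])]
top edge [(0.93, [234.0, 293.3])]
top saddle [(0.55, [155.0, 372.7]), (0.45, [218.4, 210.1])]
scene stem_black_end [(0.95, [163.0, 383.8])]
scene stem_white_end [(0.98, [186.8, 261.3])]
scene stand []
scene edge [(0.88, [179.0, 316.2])]
scene saddle [(0.53, [266.6, 284.5]), (0.26, [175.1, 316.1])]
0.6
```

```bash
python3 - <<'E'
s=open('h.py').read()
s=s.replace("def grab(","def R(n): return cv2.Rodrigues(np.array(vision.calibration(n)['rotation'],float))[0]\ndef grab(").replace("np.array(c['rotation'])","R(n)")
open('h.py','w').write(s)
E
python3 - <<'E'
from h import *
Rt=cv2.Rodrigues(manip.get_state()['tcp_rot'])[0]; print(Rt.round(4))
for n,L in {'top':dict(b=([215.6,208.6],.06),w=([237,370.3],.06),st=([233.4,294.3],0),e=([234,293.3],.06),sad=([155,372.7],0)),'scene':dict(b=([163,383.8],.06),w=([186.8,261.3],.06),e=([179,316.2],.06),sad=([266.6,284.5],0))}.items():
    d=np.load(n+'0.npy')
    for k,(rc,z) in L.items():
        print(n,k,atz(n,rc,z).round(4),atd(n,rc,d[int(round(rc[0])),int(round(rc[1]))]).round(4))
E
```

```text
[[-0.      0.3623 -0.9321]
 [ 0.     -0.9321 -0.3623]
 [-1.     -0.      0.    ]]
top b [0.4758 0.2608 0.06  ] [0.4758 0.2609 0.0597]
top w [ 0.4328 -0.1562  0.06  ] [ 0.43   -0.1501  0.0956]
top st [0.4412 0.0412 0.    ] [0.4366 0.039  0.0581]
top e [0.4348 0.0414 0.06  ] [0.4348 0.0414 0.0607]
top sad [ 0.6703 -0.1735  0.    ] [ 0.6584 -0.1667  0.0384]
scene b [0.4825 0.255  0.06  ] [0.477  0.2595 0.0541]
scene w [ 0.404  -0.1343  0.06  ] [ 0.4386 -0.1459  0.0938]
scene e [0.4497 0.0284 0.06  ] [0.4505 0.028  0.0608]
scene sad [ 0.664  -0.1816  0.    ] [ 0.6744 -0.1857  0.0148]
```

View pics/top0.png

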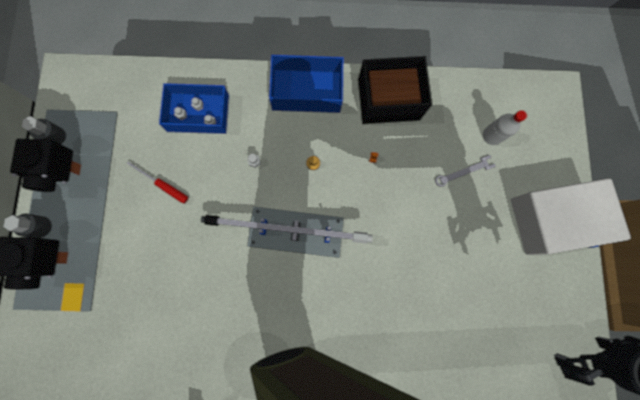

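View pics/scene0.png

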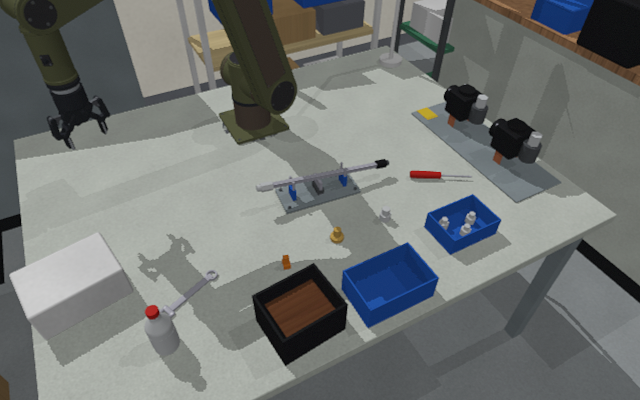

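Run:
```python
import cv2
a=cv2.imread('pics/top0.png');b=cv2.imread('pics/scene0.png')
A=cv2.resize(a[195:265,190:390],None,fx=4,fy=4,interpolation=cv2.INTER_NEAREST)
B=cv2.resize(b[145:225,245:400],None,fx=4,fy=4,interpolation=cv2.INTER_NEAREST)
cv2.imwrite('pics/zt.png',A);cv2.imwrite('pics/zs.png',B)
C=cv2.resize(a[140:175,340:400],None,fx=8,fy=8,interpolation=cv2.INTER_NEAREST)
D=cv2.resize(b[245:285,260:310],None,fx=8,fy=8,interpolation=cv2.INTER_NEAREST)
import numpy as np
cv2.imwrite('pics/zz.png',np.vstack([np.pad(C,((0,0),(0,320),(0,0)))[:, :800],np.pad(D,((0,0),(0,400),(0,0)))])[:600])
```

```text
(no output)
```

View pics/zt.png

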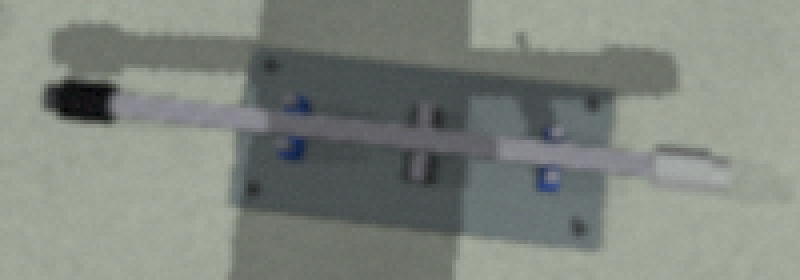

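View pics/zs.png

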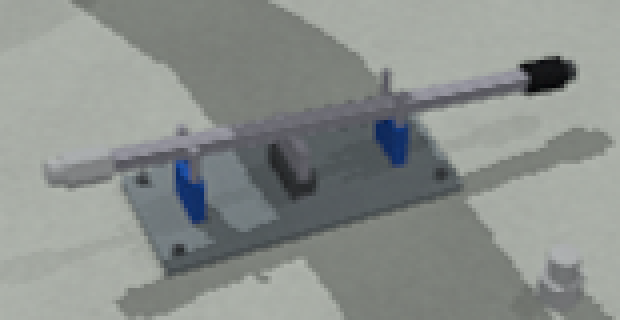

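View pics/zz.png

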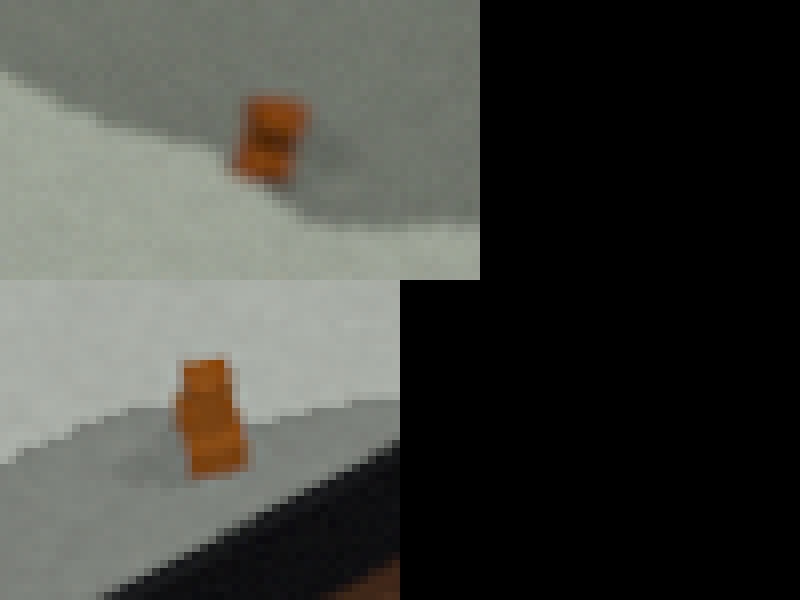

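Run:
```python
from h import *
T=lambda x,y:(195+y/4-.375,190+x/4-.375)
S=lambda x,y:(145+y/4-.375,245+x/4-.375)
print('top base',[atz('top',T(*p),.012)[:2].round(4) for p in [(258,45),(615,90),(600,250),(232,205)]], np.mean([atz('top',T(*p),.012)[:2] for p in [(258,45),(615,90),(600,250),(232,205)]],0))
print('scene base',[atz('scene',S(*p),.012)[:2].round(4) for p in [(122,175),(170,270),(462,185)]])
h=[atz('top',T(*p),.012)[:2] for p in [(271,65),(593,104),(578,227),(253,188)]];print('holes',np.round(h,4),np.mean(h,0))
h=[atz('scene',S(*p),.012)[:2] for p in [(142,180),(179,250),(441,174)]];print('holesS',np.round(h,4),(h[1]+h[2])/2)
print('blade top',atz('top',T(427,103),.06),atz('top',T(418,180),.06))
# junctions, z axis: black .067-.0153=.052, white .082
a=atz('top',T(114,103),.067-.0153+.007);b=atz('top',T(654,162),.067+.0153+.007);print('top j',a,b,(a+b)/2,np.linalg.norm(a-b))
a=atz('scene',S(525,82),.067-.0153);b=atz('scene',S(112,160),.067+.0153);print('sc j',a,b,(a+b)/2,np.linalg.norm(a-b))
c=a-b; print(np.degrees(np.arctan2(-c[0],c[1])))
# depth-based saddle: orange mask
for n in('top','scene'):
    p=cv2.imread(f'pics/{n}0.png').astype(int);d=np.load(n+'0.npy')
    m=(p[...,2]>1.8*p[...,0])&(p[...,2]-p[...,0]>40)
    m[:, :]&=True
    r0,c0={'top':(155,373),'scene':(267,284)}[n]
    yy,xx=np.nonzero(m);k=(abs(yy-r0)<15)&(abs(xx-c0)<15)
    P=np.array([atd(n,(y,x),d[y,x]) for y,x in zip(yy[k],xx[k])])
    print(n,k.sum(),yy[k].mean(),xx[k].mean()); print(np.c_[yy[k],xx[k],P.round(4)*1000].round(0).astype(int)[::3].tolist())
```

```text
top base [array([0.5119, 0.1528]), array([ 0.4883, -0.091 ]), array([ 0.3806, -0.0823]), array([0.4035, 0.164 ])] [0.44607883 0.03588454]
scene base [array([ 0.3818, -0.0821]), array([ 0.493 , -0.0927]), array([0.5159, 0.1497])]
holes [[ 0.4985  0.1433]
 [ 0.4783 -0.0761]
 [ 0.3954 -0.0674]
 [ 0.4151  0.1507]] [0.44681599 0.03760273]
holesS [[ 0.3943 -0.0705]
 [ 0.4773 -0.0778]
 [ 0.4975  0.1416]] [0.48738822 0.03192804]
blade top [0.47006209 0.03484281 0.06      ] [0.42054234 0.03880417 0.06      ]
top j [0.46431861 0.23585595 0.0587    ] [ 0.43395978 -0.10840201  0.0893    ] [0.44913919 0.06372697 0.074     ] 0.3469460518335979
sc j [0.4716925  0.23289167 0.0517    ] [ 0.43362982 -0.10866805  0.0823    ] [0.45266116 0.06211181 0.067     ] 0.34503358030626247
-6.358683740262281
top 66 156.66666666666666 373.3787878787879
[[152, 372, 675, -169, 14], [152, 375, 667, -173, 40], [153, 373, 663, -167, 43], [153, 376, 664, -176, 40], [154, 372, 662, -165, 35], [154, 375, 661, -173, 40], [155, 371, 665, -166, 16], [155, 374, 658, -170, 41], [155, 377, 659, -178, 38], [156, 373, 657, -168, 
[... 515 characters left out ...]
], [258, 285, 663, -178, 35], [258, 288, 669, -172, 37], [259, 284, 669, -183, 40], [259, 287, 667, -174, 32], [260, 283, 667, -186, 35], [260, 286, 669, -178, 32], [261, 282, 654, -184, 15], [261, 285, 664, -179, 24], [261, 288, 668, -172, 24], [262, 283, 664, -185, 22], [262, 286, 664, -176, 18], [262, 289, 669, -170, 19], [263, 284, 666, -183, 19], [263, 287, 667, -175, 16], [264, 283, 664, -185, 14], [264, 286, 667, -178, 13], [264, 289, 671, -171, 13], [265, 285, 668, -181, 11], [265, 288, 672, -174, 12], [266, 284, 672, -186, 14], [266, 287, 675, -179, 14], [266, 290, 671, -168, 3], [267, 286, 676, -182, 12], [267, 289, 676, -174, 8], [268, 285, 672, -184, 5], [268, 288, 675, -176, 3]]
```

```bash
cat >> h.py <<'E'
def plan(wps,yaw=None):
    "world TCP waypoints -> tool shifts from measured pose"
    s=manip.get_state(); Rt=cv2.Rodrigues(s['tcp_rot'])[0]
    for w in wps: print(w,'->',(Rt.T@(np.array(w)-s['ee_pos'])).round(4))
    print('pos',s['ee_pos'].round(4),'jaw deg',np.degrees(np.arctan2(Rt[1,1],Rt[0,1])).round(2),'clock',s['clock'],'F',s['contact_force'].round(2))
E
python3 -c "
from h import *
plan([(.55,-.05,.404),(.4735,.302,.404)])"
```

```text
(0.55, -0.05, 0.404) -> [ 0.0007 -0.3291 -0.4945]
(0.4735, 0.302, 0.404) -> [ 0.0007 -0.6849 -0.5508]
pos [ 0.2083 -0.5359  0.4047] jaw deg -68.76 clock 0.6 F [-0.14 -0.38  0.26]
```

Request:
arm_command(commands="255 0 -0.033 -0.05 -6; 255 0 -0.066 -0.10 -12; 255 0 -0.1 -0.15 -19; 255 0 -0.135 -0.2 -26; 255 0 -0.168 -0.25 -32; 255 0 -0.2 -0.3 -38; 255 0 -0.235 -0.35 -45; 255 0 -0.27 -0.4 -52; 255 0 -0.3 -0.45 -58; 255 0 -0.33 -0.495 -63.4", grip_force=20)

```text
clock: 1.85
ee_pos: [0.5513, -0.0471, 0.405]
tcp_rot: [1.275, 1.164, -1.274]
contact_force: [0.7, -0.8, -0.3]
opening: 0.0003
```

```bash
python3 -c "
from h import *
plan([(.55,-.05,.404),(.4735,.302,.404),(.4735,.302,.208)])"
```

```text
(0.55, -0.05, 0.404) -> [ 0.001 -0.001  0.003]
(0.4735, 0.302, 0.404) -> [ 0.0008 -0.1087 -0.3408]
(0.4735, 0.302, 0.208) -> [ 0.1968 -0.1089 -0.3408]
pos [ 0.5513 -0.0471  0.405 ] jaw deg -5.13 clock 1.85 F [ 0.69 -0.83 -0.32]
```

Request:
arm_command(commands="255 0 -0.018 -0.058 0; 255 0 -0.036 -0.115 0; 255 0 -0.054 -0.172 0; 255 0 -0.072 -0.229 0; 255 0 -0.09 -0.285 0; 255 0 -0.109 -0.341 0; 255 0.055 -0.109 -0.341 0; 255 0.115 -0.109 -0.341 0; 255 0.17 -0.109 -0.341 0; 255 0.197 -0.109 -0.341 0")

```text
clock: 3.1
ee_pos: [0.4722, 0.3002, 0.2047]
tcp_rot: [1.274, 1.165, -1.282]
contact_force: [-0.8, 1.1, 0.2]
opening: 0.0
```

Run:
```python
from h import *
plan([(.4735,.302,.208)])
p,d=grab('top');q,e=grab('scene')
A=cv2.resize(p[185:275,170:390],None,fx=3.6,fy=3.6,interpolation=cv2.INTER_CUBIC)
B=cv2.resize(q[120:205,245:445],None,fx=3.6,fy=3.6,interpolation=cv2.INTER_CUBIC)
w=A.shape[1]; B=np.pad(B,((0,0),(0,w-B.shape[1]),(0,0)))
cv2.imwrite('pics/a1.png',np.vstack([A,B])[:600,:,::-1])
```

```text
(0.4735, 0.302, 0.208) -> [-0.0033  0.0011 -0.0019]
pos [0.4722 0.3002 0.2047] jaw deg -5.33 clock 3.1 F [-0.76  1.06  0.17]
```

View pics/a1.png

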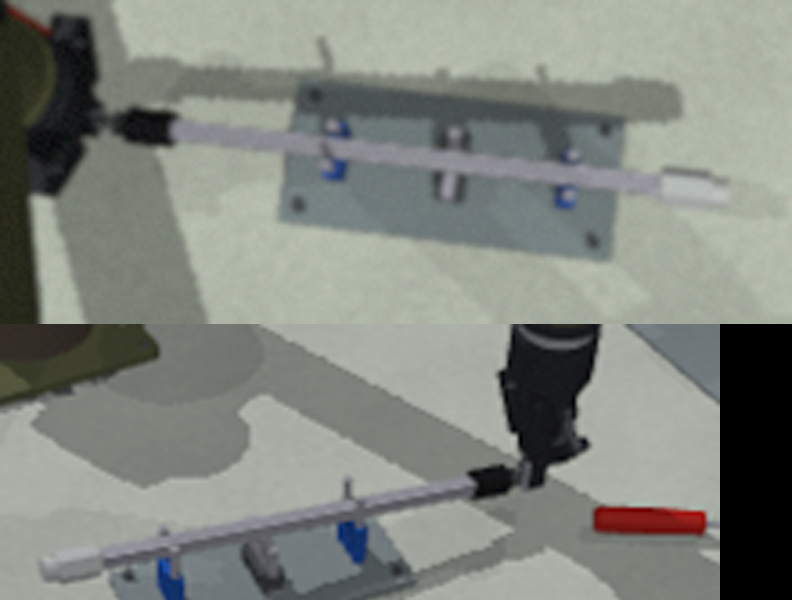

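```bash
cat > meas.py <<'E'
from h import *
import sys
E0=np.array([.4465,.036]); ax=np.array([.0935,.9956]); nx=np.array([.9956,-.0935])
def stem(n='top',save=None):
    p,d=grab(n)
    c=vision.calibration(n); rr,cc=np.mgrid[0:400,0:640]
    v=np.stack([(cc-c['cx'])/c['fx'],-(rr-c['cy'])/c['fy'],-np.ones_like(rr,float)],-1)@R(n).T
    P=np.array(c['origin'])+v*d[...,None]
    s=(P[...,:2]-E0)@ax; t=(P[...,:2]-E0)@nx; z=P[...,2]
    m=(d>0)&(abs(t-0.003)<.012)&(z>.04)&(z<.11)&(s>-.21)&(s<.27)
    b=m&(abs(s)>.02)&(s>-.13)&(s<.19)&(abs(abs(s)-.085)>.015)
    A=np.c_[s[b],np.ones(b.sum())]
    k=np.ones(b.sum(),bool)
    for _ in range(6):
        co=np.linalg.lstsq(A[k],z[b][k],rcond=None)[0]; r=z[b]-A@co; k=abs(r)<max(.004,1.5*np.std(r[k]))
    lat=np.polyfit(s[b][k],t[b][k],1)
    g=p.astype(int).sum(-1)
    dark=(g<150)&(d>0)&(abs(t-.003)<.02)&(s>.1)&(s<.27)
    # dark coupling: brightness profile along centreline
    line=np.arange(.10,.27,.0005); pr=[]
    for L in line:
        xy=E0+ax*L+nx*np.polyval(lat,L); zz=co[0]*L+co[1]
        r_,c_=proj(n,[*xy,zz]); pr.append(cv2.getRectSubPix(g.astype(np.float32),(1,1),(float(c_),float(r_)))[0,0])
    pr=np.array(pr); hi=np.median(pr[:40]); lo=pr[np.argmin(np.convolve(pr,np.ones(20)/20,'same'))]
    j=line[np.argmax(pr<(hi+lo)/2)]
    print(f'{n} tilt {np.degrees(np.arctan(co[0])):.2f}deg n={k.sum()} ztop@edge {co[1]*1000:.1f} lat {lat[1]*1000:.1f} yawrel {np.degrees(lat[0]):.2f} blackjunction s={j*1000:.1f} -> mid {j*1000-175:.1f}')
    if save:
        x0,y0,w,h=(170,185,220,90) if n=='top' else (245,130,200,85)
        cv2.imwrite('pics/'+save,cv2.resize(p[y0:y0+h,x0:x0+w],None,fx=3.6,fy=3.6,interpolation=cv2.INTER_CUBIC)[:,:,::-1])
if __name__=='__main__':
    a=sys.argv[1:]
    for i,n in enumerate(['top','scene']): stem(n,a[i] if len(a)>i else None)
    s=manip.get_state();print('clock',s['clock'],'F',s['contact_force'].round(2),'pos',s['ee_pos'].round(4))
E
python3 meas.py
```

```text
top tilt -5.33deg n=471 ztop@edge 74.3 lat -0.7 yawrel -0.02 blackjunction s=205.5 -> mid 30.5
scene tilt -5.50deg n=265 ztop@edge 72.6 lat 1.9 yawrel 0.01 blackjunction s=203.0 -> mid 28.0
clock 3.3 F [0.34 0.76 0.42] pos [0.4737 0.3008 0.2078]
```

Request:
arm_command(commands="255 0 0 0.003 0; 255 0 0 0.006 0; 255 0 0 0.008 0; 255 0 0 0.010 0; 255 0 0 0.012 0; 255 0 0 0.014 0; 255 0 0 0.016 0; 255 0 0 0.016 0")

```text
clock: 4.3
ee_pos: [0.4719, 0.2846, 0.2076]
tcp_rot: [1.278, 1.164, -1.278]
contact_force: [0.4, -0.4, -0.6]
opening: 0.0001
```

```bash
python3 meas.py
```

```text
top tilt -5.25deg n=467 ztop@edge 74.3 lat -0.7 yawrel -0.04 blackjunction s=205.0 -> mid 30.0
scene tilt -5.40deg n=262 ztop@edge 72.3 lat 1.9 yawrel 0.23 blackjunction s=203.0 -> mid 28.0
clock 4.4 F [-0.01  0.19  0.15] pos [0.4719 0.2848 0.2077]
```

Request:
arm_command(commands="255 0 0 0.002 0; 255 0 0 0.004 0; 255 0 0 0.006 0; 255 0 0 0.008 0; 255 0 0 0.010 0; 255 0 0 0.010 0")

```text
clock: 5.15
ee_pos: [0.4712, 0.2749, 0.208]
tcp_rot: [1.279, 1.163, -1.277]
contact_force: [1.2, 3.9, 2.1]
opening: 0.0001
```

```bash
python3 meas.py b1.png b2.png
```

```text
top tilt -5.33deg n=467 ztop@edge 74.2 lat -0.8 yawrel 0.06 blackjunction s=196.0 -> mid 21.0
scene tilt -5.34deg n=259 ztop@edge 72.8 lat 2.3 yawrel 0.12 blackjunction s=193.5 -> mid 18.5
clock 5.25 F [0.5  5.15 2.24] pos [0.4713 0.2749 0.208 ]
```

View pics/b2.png

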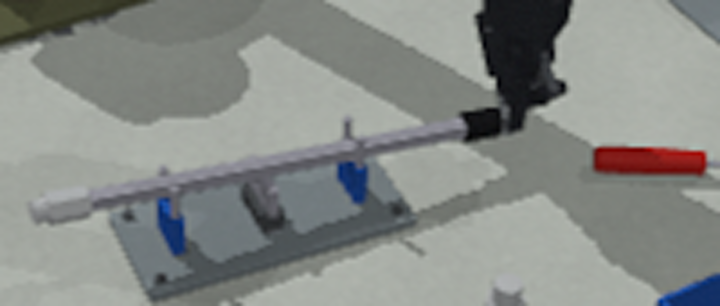

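Request:
arm_command(commands="255 0 0 0.0025 0; 255 0 0 0.005 0; 255 0 0 0.005 0; 255 0 0 0.001 0; 255 0 0 -0.001 0; 255 0 0 -0.001 0")

```text
clock: 6.0
ee_pos: [0.4707, 0.2755, 0.2073]
tcp_rot: [1.276, 1.164, -1.279]
contact_force: [-0.0, -0.3, -0.3]
opening: 0.0001
```

```bash
python3 meas.py
```

```text
top tilt -5.19deg n=472 ztop@edge 74.1 lat -0.7 yawrel -0.03 blackjunction s=191.5 -> mid 16.5
scene tilt -5.32deg n=257 ztop@edge 72.6 lat 2.0 yawrel 0.15 blackjunction s=190.5 -> mid 15.5
clock 6.1 F [-0.6   0.15 -0.08] pos [0.4708 0.2755 0.2074]
```

Request:
arm_command(commands="255 0 0 0.004 0; 255 0 0 0.0065 0; 255 0 0 0.009 0; 255 0 0 0.011 0; 255 0 0 0.011 0; 255 0 0 0.007 0; 255 0 0 0.005 0; 255 0 0 0.005 0")

```text
clock: 7.1
ee_pos: [0.4704, 0.2708, 0.2075]
tcp_rot: [1.277, 1.164, -1.278]
contact_force: [0.3, -0.2, -0.0]
opening: -0.0
```

```bash
python3 meas.py
```

```text
top tilt -5.20deg n=476 ztop@edge 74.3 lat -0.8 yawrel 0.24 blackjunction s=186.5 -> mid 11.5
scene tilt -5.43deg n=255 ztop@edge 72.7 lat 2.1 yawrel 0.48 blackjunction s=184.5 -> mid 9.5
clock 7.2 F [ 0.16 -0.89 -0.19] pos [0.4704 0.2707 0.2075]
```

Request:
arm_command(commands="255 0 0 0.004 0; 255 0 0 0.0065 0; 255 0 0 0.009 0; 255 0 0 0.011 0; 255 0 0 0.011 0; 255 0 0 0.007 0; 255 0 0 0.005 0; 255 0 0 0.005 0")

```text
clock: 8.2
ee_pos: [0.4699, 0.2658, 0.2075]
tcp_rot: [1.277, 1.164, -1.278]
contact_force: [0.2, -0.1, -0.2]
opening: -0.0002
```

```bash
python3 meas.py
```

```text
top tilt -5.14deg n=478 ztop@edge 74.4 lat -0.8 yawrel 0.44 blackjunction s=181.5 -> mid 6.5
scene tilt -5.27deg n=267 ztop@edge 72.6 lat 2.2 yawrel 0.69 blackjunction s=179.0 -> mid 4.0
clock 8.3 F [-0.09  0.05  0.36] pos [0.47   0.2657 0.2075]
```

Request:
arm_command(commands="255 0 0 0.004 0; 255 0 0 0.0065 0; 255 0 0 0.009 0; 255 0 0 0.011 0; 255 0 0 0.011 0; 255 0 0 0.007 0; 255 0 0 0.005 0; 255 0 0 0.005 0")

```text
clock: 9.3
ee_pos: [0.4695, 0.2608, 0.2075]
tcp_rot: [1.277, 1.164, -1.278]
contact_force: [0.1, 0.5, 0.7]
opening: 0.0004
```

```bash
python3 meas.py
```

```text
top tilt 2.43deg n=466 ztop@edge 74.0 lat -0.7 yawrel 0.61 blackjunction s=175.0 -> mid 0.0
scene tilt 3.04deg n=268 ztop@edge 73.0 lat 2.5 yawrel 0.78 blackjunction s=172.5 -> mid -2.5
clock 9.4 F [-0.07  0.88 -0.07] pos [0.4695 0.2608 0.2076]
```

Request:
arm_command(commands="255 0 0 -0.004 0; 255 0 0 -0.005 0; 255 0 0 -0.005 0; 255 0 0 -0.005 0; 255 0 0 -0.005 0; 255 0 0 -0.005 0")

```text
clock: 10.15
ee_pos: [0.4702, 0.2658, 0.2077]
tcp_rot: [1.278, 1.163, -1.278]
contact_force: [-0.4, 0.4, 0.1]
opening: -0.0001
```

```bash
python3 meas.py c1.png c2.png
```

```text
top tilt 1.18deg n=478 ztop@edge 73.9 lat -0.7 yawrel 0.63 blackjunction s=175.0 -> mid 0.0
scene tilt 1.81deg n=262 ztop@edge 72.7 lat 2.4 yawrel 0.71 blackjunction s=173.0 -> mid -2.0
clock 10.25 F [0.19 0.36 0.25] pos [0.4701 0.2658 0.2077]
```

View pics/c2.png

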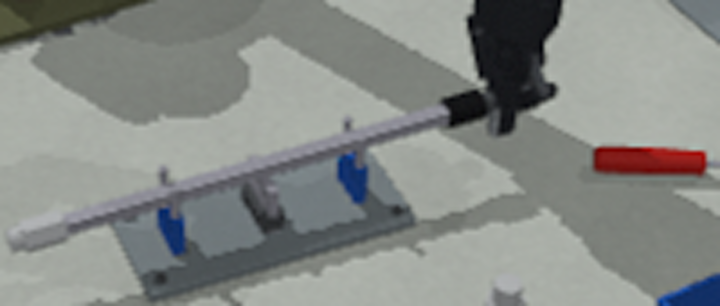

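Request:
arm_command(commands="255 0 0 0 0; 255 0 0 0 0; 255 0 0 0 0; 255 0 0 0 0; 255 0 0 0 0; 255 0 0 0 0; 255 0 0 0 0")

```text
clock: 11.12
ee_pos: [0.4702, 0.2658, 0.2077]
tcp_rot: [1.278, 1.164, -1.278]
contact_force: [0.3, 0.5, 0.3]
opening: -0.0001
```

```bash
python3 meas.py d1.png d2.png
```

```text
top tilt 2.41deg n=474 ztop@edge 73.9 lat -0.7 yawrel 0.61 blackjunction s=175.0 -> mid 0.0
scene tilt 2.03deg n=257 ztop@edge 72.6 lat 1.9 yawrel 0.76 blackjunction s=173.0 -> mid -2.0
clock 11.225 F [-0.54 -0.27  0.14] pos [0.4701 0.2659 0.2077]
```

Run:
```python
from meas import *
for i in range(12):
    stem('top'); 
print(manip.get_state()['clock'])
```

```text
top tilt 1.17deg n=471 ztop@edge 74.0 lat -0.8 yawrel 0.61 blackjunction s=175.0 -> mid 0.0
top tilt -0.05deg n=461 ztop@edge 73.8 lat -0.7 yawrel 0.70 blackjunction s=175.5 -> mid 0.5
top tilt -1.27deg n=466 ztop@edge 73.9 lat -0.8 yawrel 0.70 blackjunction s=176.0 -> mid 1.0
top tilt -2.26deg n=462 ztop@edge 74.1 lat -0.8 yawrel 0.65 blackjunction s=176.5 -> mid 1.5
top tilt -2.93deg n=466 ztop@edge 74.0 lat -0.9 yawrel 0.61 blackjunction s=176.5 -> mid 1.5
top tilt -3.31deg n=474 ztop@edge 74.2 lat -0.9 yawrel 0.68 blackjunction s=176.0 -> mid 1.0
top tilt -3.33deg n=469 ztop@edge 74.1 lat -0.8 yawrel 0.71 blackjunction s=176.0 -> mid 1.0
top tilt -3.15deg n=471 ztop@edge 74.0 lat -0.9 yawrel 0.57 blackjunction s=176.0 -> mid 1.0
top tilt -2.67deg n=468 ztop@edge 74.0 lat -0.8 yawrel 0.62 blackjunction s=176.0 -> mid 1.0
top tilt -1.74deg n=470 ztop@edge 74.0 lat -0.8 yawrel 0.64 blackjunction s=176.0 -> mid 1.0
top tilt -0.68deg n=469 ztop@edge 73.9 lat -0.8 yawrel 0.62 blackjunction s=175.5 -> mid 0.5
top tilt 0.48deg n=468 ztop@edge 73.8 lat -0.8 yawrel 0.75 blackjunction s=175.5 -> mid 0.5
11.825
```

Run:
```python
from meas import *
for i in range(20):
    stem('top'); 
print(manip.get_state()['clock'])
```

```text
top tilt 1.54deg n=474 ztop@edge 73.8 lat -0.7 yawrel 0.70 blackjunction s=175.0 -> mid 0.0
top tilt 2.00deg n=468 ztop@edge 73.9 lat -0.7 yawrel 0.71 blackjunction s=174.5 -> mid -0.5
top tilt 2.10deg n=467 ztop@edge 73.9 lat -0.7 yawrel 0.64 blackjunction s=174.5 -> mid -0.5
top tilt 1.53deg n=476 ztop@edge 73.8 lat -0.8 yawrel 0.59 blackjunction s=175.0 -> mid 0.0
top tilt 0.64deg n=479 ztop@edge 74.1 lat -0.7 yawrel 0.69 blackjunction s=175.0 -> mid 0.0
top tilt -0.63deg n=462 ztop@edge 74.0 lat -0.7 yawrel 0.67 blackjunction s=176.0 -> mid 1.0
top tilt -1.53deg n=475 ztop@edge 73.9 lat -0.8 yawrel 0.63 blackjunction s=175.5 -> mid 0.5
top tilt -2.48deg n=465 ztop@edge 74.2 lat -0.7 yawrel 0.73 blackjunction s=176.0 -> mid 1.0
top tilt -2.82deg n=456 ztop@edge 74.0 lat -0.7 yawrel 0.67 blackjunction s=176.0 -> mid 1.0
top tilt -2.90deg n=466 ztop@edge 74.1 lat -0.8 yawrel 0.66 blackjunction s=176.0 -> mid 1.0
top tilt -2.85deg n=462 ztop@edge 74.0 lat -0.8 yawrel 0.66 blackjunction s=176.0 -> mid 1.0
top tilt -2.31deg n=465 ztop@edge 73.9 lat -0.8 yawrel 0.68 blackjunction s=175.5 -> mid 0.5
top tilt -1.63deg n=470 ztop@edge 73.9 lat -0.8 yawrel 0.66 blackjunction s=176.0 -> mid 1.0
top tilt -0.51deg n=476 ztop@edge 73.9 lat -0.8 yawrel 0.69 blackjunction s=176.0 -> mid 1.0
top tilt 0.59deg n=474 ztop@edge 73.8 lat -0.7 yawrel 0.70 blackjunction s=175.5 -> mid 0.5
top tilt 1.39deg n=471 ztop@edge 73.9 lat -0.7 yawrel 0.65 blackjunction s=175.0 -> mid 0.0
top tilt 1.84deg n=462 ztop@edge 74.0 lat -0.7 yawrel 0.61 blackjunction s=175.0 -> mid 0.0
top tilt 1.81deg n=474 ztop@edge 73.8 lat -0.7 yawrel 0.64 blackjunction s=175.0 -> mid 0.0
top tilt 1.09deg n=467 ztop@edge 73.8 lat -0.8 yawrel 0.70 blackjunction s=175.0 -> mid 0.0
top tilt 0.07deg n=466 ztop@edge 74.0 lat -0.8 yawrel 0.62 blackjunction s=175.5 -> mid 0.5
12.825
```

```bash
cat > sad.py <<'E'
from h import *
from scipy.optimize import minimize
def boxes(x,y,yaw,z0=0):
    c,s=np.cos(yaw),np.sin(yaw); out=[]
    for (hx,hy,z1,z2,ox) in ((2,10,0,14,-11),(2,10,0,14,11),(13,10,10,14,0),(6,8,14,40,0)):
        pts=[]
        for a in(-1,1):
            for b in(-1,1):
                for z in(z1,z2):
                    X=(ox+a*hx)/1e3;Y=b*hy/1e3
                    pts.append((x+c*X-s*Y,y+s*X+c*Y,z0+z/1e3))
        out.append(pts)
    return out
def sil(n,par,z0,r0,c0,H=40,W=40,k=8):
    im=np.zeros((H*k,W*k),np.uint8)
    for b in boxes(*par,z0):
        q=np.array([proj(n,p) for p in b]); uv=np.c_[(q[:,1]+.5-c0)*k,(q[:,0]+.5-r0)*k]
        cv2.fillConvexPoly(im,cv2.convexHull(np.round(uv).astype(np.int32)),255)
    return cv2.resize(im,(W,H),interpolation=cv2.INTER_AREA)/255.
def soft(p):
    p=p.astype(float); o=(p[...,0]-p[...,2])/(p.sum(-1)+1)
    return o
def fit(n,p,guess,z0=0,H=40,W=40,fixyaw=None,mask=None):
    r,c=proj(n,(guess[0],guess[1],z0+.02)); r0,c0=int(r)-H//2,int(c)-W//2
    o=soft(p[r0:r0+H,c0:c0+W]); bg=np.median(o); hi=np.percentile(o,98); t=np.clip((o-bg)/(hi-bg)*1.0,0,1)
    t=(o>(bg+.4*(hi-bg)))*1.0*.6+.4*t
    best=None
    for y0 in ([-.5,-.25,0,.25,.5] if fixyaw is None else [fixyaw]):
        f=lambda v:((sil(n,(v[0]/100,v[1]/100,v[2] if fixyaw is None else fixyaw),z0,r0,c0,H,W)-t)**2).sum()
        x=minimize(f,[guess[0]*100,guess[1]*100,y0],method='Nelder-Mead',options=dict(initial_simplex=[[guess[0]*100,guess[1]*100,y0],[guess[0]*100+.6,guess[1]*100,y0],[guess[0]*100,guess[1]*100+.6,y0],[guess[0]*100,guess[1]*100,y0+.2]],xatol=1e-3,fatol=1e-3,maxiter=150))
        if best is None or x.fun<best.fun: best=x
        print(n,(x.x[:2]/100).round(4),'yaw',np.degrees(x.x[2]).round(1),'res',round(x.fun,2))
    return best
E
python3 - <<'E'
from sad import *
for n in('top','scene'):
    p=cv2.imread(f'pics/{n}0.png')[:,:,::-1]
    fit(n,p,(.662,-.178))
E
python3 -c "
from h import *
plan([(.47,.30,.25),(.66,-.178,.30)])"
```

```text
(0.47, 0.3, 0.25) -> [-0.0423 -0.0033 -0.034 ]
(0.66, -0.178, 0.3) -> [-0.0923  0.2304  0.4242]
pos [0.4702 0.2658 0.2077] jaw deg -5.35 clock 12.825 F [-0.08  0.56 -0.39]Traceback (most recent call last):
  File "<stdin>", line 4, in <module>
  File "sad.py", line 30, in fit
    x=minimize(f,[guess[0]*100,guess[1]*100,y0],method='Nelder-Mead',options=dict(initial_simplex=[[guess[0]*100,guess[1]*100,y0],[guess[0]*100+.6,guess[1]*100,y0],[guess[0]*100,guess[1]*100+.6,y0],[guess[0]*100,guess[1]*100,y0+.2]],xatol=1e-3,fatol=1e-3,maxiter=150))
    res = _minimize_neldermead(fun, x0, args, callback, bounds=bounds,
                               **options)
    fxe = func(xe)
    fx = function(np.copy(x), *(wrapper_args + args))
  File "sad.py", line 29, in <lambda>
    f=lambda v:((sil(n,(v[0]/100,v[1]/100,v[2] if fixyaw is None else fixyaw),z0,r0,c0,H,W)-t)**2).sum()
                 ~~~^^^^^^^^^^^^^^^^^^^^^^^^^^^^^^^^^^^^^^^^^^^^^^^^^^^^^^^^^^^^^^^^^^^^^^^
  File "sad.py", line 17, in sil
    q=np.array([proj(n,p) for p in b]); uv=np.c_[(q[:,1]+.5-c0)*k,(q[:,0]+.5-r0)*k]
                ~~~~^^^^^
  File "h.py", line 17, in proj
    c=vision.calibration(n); q=R(n).T@(np.array(P)-np.array(c['origin']))
ValueError: time passes only in moves, steps and waits
```

Request:
arm_command(commands="255 0 0 -0.02 0; 255 -0.03 -0.003 -0.035 0; 255 -0.08 0.0 -0.034 0; 200 -0.12 0.03 -0.01 0; 150 -0.122 0.07 0.05 0; 110 -0.122 0.11 0.10 0; 100 -0.122 0.14 0.16 0; 100 -0.122 0.17 0.21 0")

```text
clock: 13.82
ee_pos: [0.6163, 0.0506, 0.33]
tcp_rot: [1.278, 1.164, -1.276]
contact_force: [1.0, 0.8, -0.1]
opening: 0.0514
```

```bash
sed -i "s/^def R(n).*/import functools\n@functools.lru_cache\ndef cal(n): return vision.calibration(n)\n@functools.lru_cache\ndef R(n): return cv2.Rodrigues(np.array(cal(n)['rotation'],float))[0]/; s/c=vision.calibration(n)/c=cal(n)/" h.py; sed -i "s/c=vision.calibration(n)/c=cal(n)/" meas.py
python3 - <<'E'
from sad import *
for n in('top','scene'):
    p=cv2.imread(f'pics/{n}0.png')[:,:,::-1]
    fit(n,p,(.662,-.178))
E
python3 meas.py
```

```text
top [ 0.6625 -0.1732] yaw -19.9 res 9.34
top [ 0.662  -0.1732] yaw -18.4 res 9.34
top [ 0.6621 -0.173 ] yaw -16.5 res 9.26
top [ 0.6633 -0.1716] yaw -0.7 res 13.32
top [ 0.6624 -0.1735] yaw -19.9 res 9.6
scene [ 0.6612 -0.1758] yaw -13.0 res 7.31
scene [ 0.6614 -0.1761] yaw -13.9 res 7.08
scene [ 0.6613 -0.176 ] yaw -15.4 res 7.27
scene [ 0.6614 -0.1761] yaw -13.3 res 7.06
scene [ 0.6615 -0.1758] yaw -13.6 res 7.12
top tilt -0.81deg n=103 ztop@edge 73.8 lat -2.3 yawrel -0.28 blackjunction s=100.0 -> mid -75.0
scene tilt 0.29deg n=206 ztop@edge 72.4 lat 2.4 yawrel 0.79 blackjunction s=100.0 -> mid -75.0
clock 13.925 F [-0.24  1.06 -0.61] pos [0.6184 0.0466 0.33  ]
```

```bash
python3 -c "
from h import *
plan([(.6617,-.1747,.30),(.6617,-.1747,.191)])"
```

```text
(0.6617, -0.1747, 0.3) -> [0.0307 0.0648 0.2159]
(0.6617, -0.1747, 0.191) -> [0.1397 0.0643 0.2157]
pos [0.6184 0.0466 0.33  ] jaw deg -5.66 clock 13.925 F [-0.24  1.06 -0.61]
```

Request:
arm_command(commands="100 0 0.016 0.055 3; 100 0.01 0.033 0.11 6; 100 0.02 0.05 0.165 9; 100 0.04 0.064 0.2157 10.5; 100 0.08 0.0643 0.2157 10.5; 100 0.115 0.0643 0.2157 10.5; 100 0.115 0.0643 0.2157 10.5")

```text
clock: 14.8
ee_pos: [0.658, -0.168, 0.2113]
tcp_rot: [1.408, 1.072, -1.415]
contact_force: [-0.1, -0.6, 0.1]
opening: 0.0515
```

```bash
python3 - <<'E'
from h import *
plan([(.6617,-.1747,.191)])
p,d=grab('top');q,e=grab('scene')
A=cv2.resize(p[120:200,320:430],None,fx=6,fy=6,interpolation=cv2.INTER_CUBIC)[:280]
B=cv2.resize(q[210:290,240:350],None,fx=6,fy=6,interpolation=cv2.INTER_CUBIC)[80:400]
cv2.imwrite('pics/e1.png',np.vstack([A,B])[:,:,::-1])
E
python3 meas.py
```

```text
(0.6617, -0.1747, 0.191) -> [0.0203 0.0056 0.0055]
pos [ 0.658  -0.168   0.2113] jaw deg -15.83 clock 14.8 F [-0.06 -0.59  0.08]
  ret = _var(a, axis=axis, dtype=dtype, out=out, ddof=ddof,
  arrmean = um.true_divide(arrmean, div, out=arrmean,
  ret = ret.dtype.type(ret / rcount)
Traceback (most recent call last):
  File "meas.py", line 32, in <module>
    for i,n in enumerate(['top','scene']): stem(n,a[i] if len(a)>i else None)
                                           ~~~~^^^^^^^^^^^^^^^^^^^^^^^^^^^^^^
  File "meas.py", line 16, in stem
    lat=np.polyfit(s[b][k],t[b][k],1)
TypeError: expected non-empty vector for x
```

View pics/e1.png

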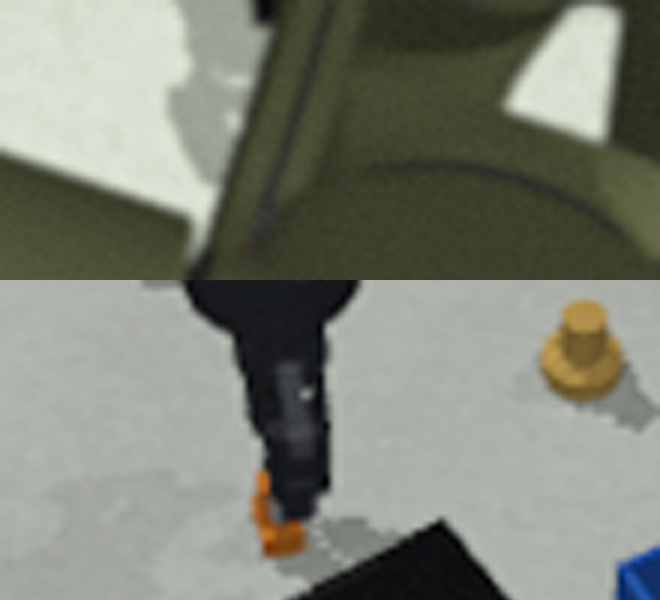

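```bash
python3 -c "
from h import *
plan([(.6617,-.1747,.191)])
grab('scene','e2.png');q,d=grab('scene')
cv2.imwrite('pics/e2.png',cv2.resize(q[240:280,260:320],None,fx=12,fy=12,interpolation=cv2.INTER_CUBIC)[:,:,::-1])
"
```

```text
(0.6617, -0.1747, 0.191) -> [0.0251 0.0031 0.0052]
pos [ 0.6601 -0.1688  0.2161] jaw deg -15.8 clock 14.95 F [ 0.06  0.45 -0.63]
```

View pics/e2.png

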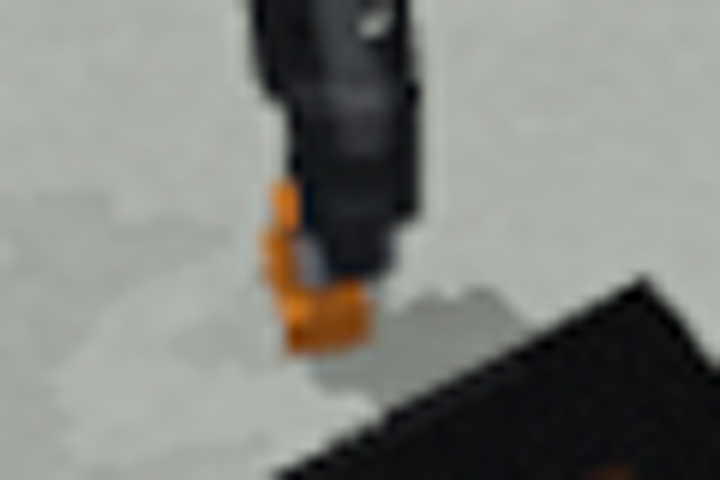

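Request:
arm_command(commands="100 0 0.003 0.005 0; 100 0.012 0.003 0.005 0; 100 0.025 0.003 0.005 0; 100 0.025 0.003 0.005 0; 255 0.025 0.003 0.005 0; 255 0.025 0.003 0.005 0; 255 0.025 0.003 0.005 0; 255 0.025 0.003 0.005 0", grip_force=20)

```text
clock: 16.05
ee_pos: [0.6605, -0.1753, 0.19]
tcp_rot: [1.41, 1.065, -1.41]
contact_force: [-0.1, 0.9, 0.4]
opening: 0.0112
```

```bash
python3 -c "
from h import *
plan([(.6617,-.1747,.191)]); print(manip.get_state()['opening'])
q,d=grab('scene')
cv2.imwrite('pics/e3.png',cv2.resize(q[240:280,260:320],None,fx=12,fy=12,interpolation=cv2.INTER_CUBIC)[:,:,::-1])
"
```

```text
(0.6617, -0.1747, 0.191) -> [-0.001   0.001  -0.0009]
pos [ 0.6605 -0.1753  0.19  ] jaw deg -15.85 clock 16.05 F [-0.06  0.85  0.39]
0.011196274316876424
```

View pics/e3.png

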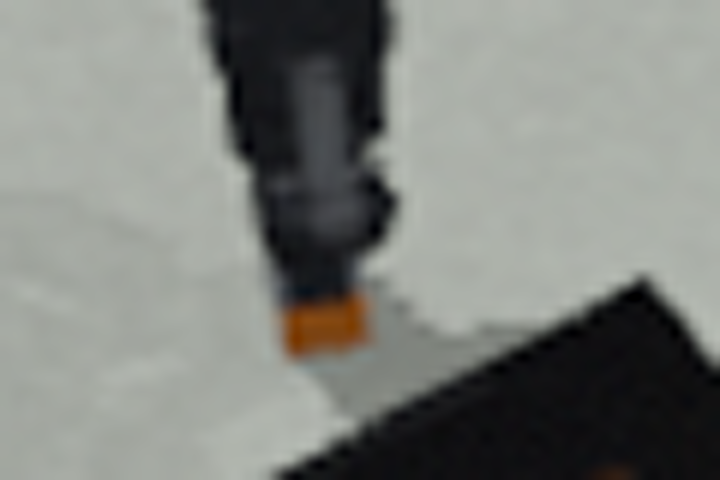

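```bash
python3 -c "
from h import *
plan([(.6605,-.1753,.32),(.4475,.035,.32)])
"
```

```text
(0.6605, -0.1753, 0.32) -> [-1.3e-01  0.0e+00  1.0e-04]
(0.4475, 0.035, 0.32) -> [-0.1301 -0.2623 -0.144 ]
pos [ 0.6605 -0.1753  0.19  ] jaw deg -15.86 clock 16.1 F [-0.6  -0.07  1.02]
```

Request:
arm_command(commands="255 -0.04 0 0 0; 255 -0.09 0 0 0; 255 -0.13 -0.02 -0.01 0; 255 -0.13 -0.07 -0.04 -2; 255 -0.13 -0.125 -0.07 -4; 255 -0.13 -0.175 -0.096 -6; 255 -0.13 -0.22 -0.12 -8; 255 -0.13 -0.25 -0.138 -9.8; 255 -0.13 -0.262 -0.144 -9.8; 255 -0.13 -0.262 -0.144 -9.8")

```text
clock: 17.35
ee_pos: [0.4478, 0.035, 0.32]
tcp_rot: [1.286, 1.157, -1.285]
contact_force: [0.3, -0.5, 0.7]
opening: 0.0114
```

```bash
cat > hov.py <<'E'
from sad import *
import sys
plan([(.4475,.035,.32),(.4475,.035,.254)])
S=manip.get_state(); pos=S['ee_pos']; Rt=cv2.Rodrigues(S['tcp_rot'])[0]
p,d=grab('top');q,e=grab('scene'); np.savez(sys.argv[1],p=p,d=d,q=q,e=e,pos=pos)
A=cv2.resize(p[185:275,200:390],None,fx=3.6,fy=3.6,interpolation=cv2.INTER_CUBIC)[:260]
B=cv2.resize(q[125:215,235:425],None,fx=3.6,fy=3.6,interpolation=cv2.INTER_CUBIC)
cv2.imwrite('pics/'+sys.argv[1]+'.png',np.vstack([A,B])[:600,:,::-1])
E
python3 hov.py f1
```

```text
(0.4475, 0.035, 0.32) -> [ 0.     -0.0003  0.0001]
(0.4475, 0.035, 0.254) -> [ 0.066  -0.0003  0.    ]
pos [0.4478 0.035  0.32  ] jaw deg -6.01 clock 17.35 F [ 0.32 -0.45  0.71]
```

View pics/f1.png

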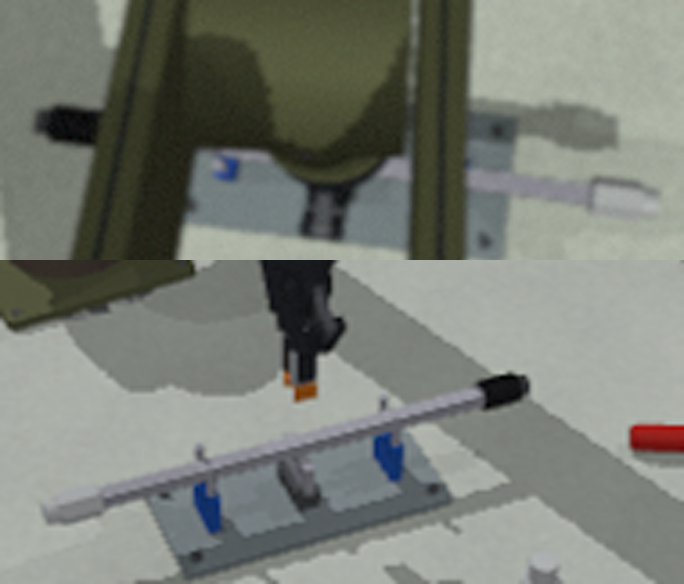

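Run:
```python
from sad import *
z=np.load('f1.npz'); q=z['q']; pos=z['pos']
import math
n='scene'
yaw=np.radians(-6.0)
r,c=proj(n,(pos[0],pos[1],pos[2]-.19+.01)); print(r,c)
r0,c0=int(r)-10,int(c)-12
A=q[r0:r0+20,c0:c0+24].copy()
A=cv2.resize(A,None,fx=24,fy=24,interpolation=cv2.INTER_NEAREST)
for i,b in enumerate(boxes(pos[0],pos[1],yaw,pos[2]-.19)):
    uv=np.array([proj(n,p) for p in b]); h=cv2.convexHull(np.round(np.c_[(uv[:,1]+.5-c0)*24,(uv[:,0]+.5-r0)*24]).astype(np.int32))
    cv2.polylines(A,[h],True,[(0,255,0),(255,255,0),(0,0,255),(255,0,255)][i],1)
cv2.imwrite('pics/g1.png',A[:,:,::-1])
from meas import *
stem('scene'); stem('scene')
```

```text
157.8000949134539 317.9499423052946
scene tilt 0.07deg n=254 ztop@edge 72.5 lat 2.0 yawrel 0.94 blackjunction s=172.0 -> mid -3.0
scene tilt -0.44deg n=260 ztop@edge 72.3 lat 2.0 yawrel 0.98 blackjunction s=172.0 -> mid -3.0
```

View pics/g1.png

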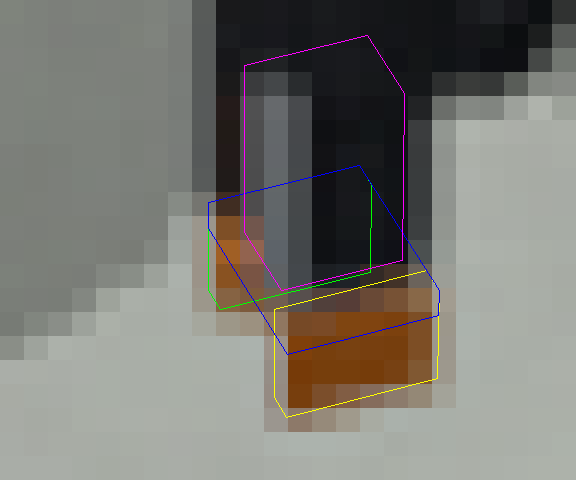

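```bash
cat > ov.py <<'E'
from h import *
def hull(im,n,pts,r0,c0,k,col):
    uv=np.array([proj(n,p) for p in pts]); h=cv2.convexHull(np.round(np.c_[(uv[:,1]+.5-c0)*k,(uv[:,0]+.5-r0)*k]).astype(np.int32)); cv2.polylines(im,[h],True,col,1)
def box(cx,cy,yaw,x1,x2,y1,y2,z1,z2):
    c,s=np.cos(yaw),np.sin(yaw)
    return [(cx+c*X-s*Y,cy+s*X+c*Y,z) for X in(x1,x2) for Y in(y1,y2) for z in(z1,z2)]
def overlay(q,n,st,lat,syaw,mid,out,r0,c0,H,W,k):
    A=cv2.resize(q[r0:r0+H,c0:c0+W],None,fx=k,fy=k,interpolation=cv2.INTER_NEAREST)
    x,y,yw=st
    hull(A,n,box(x,y,yw,-.055,.055,-.125,.125,.012,.0121),r0,c0,k,(255,0,0))
    hull(A,n,box(x,y,yw,-.025,.025,-.004,.004,.0599,.06),r0,c0,k,(255,255,0))
    for s in(-1,1): hull(A,n,box(x,y,yw,-.02,.02,s*.085-.006,s*.085+.006,.0519,.052),r0,c0,k,(0,0,255))
    sx,sy=x+np.cos(yw)*lat,y+np.sin(yw)*lat
    a=syaw; 
    hull(A,n,box(sx,sy,a,-.007,.007,mid-.175,mid+.175,.06,.074),r0,c0,k,(0,255,0))
    cv2.imwrite('pics/'+out,A[:,:,::-1])
E
python3 - <<'E'
from ov import *
q=np.load('f1.npz')['q']; a=np.radians
overlay(q,'scene',(.4465,.036,a(-5.4)),0.0,a(-6.0),-.001,'h1.png',150,255,75,130,6)
overlay(q,'scene',(.4465,.036,a(-5.4)),0.0,a(-6.0),-.001,'h2.png',165,295,40,50,15)
E
```

```text
(no output)
```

View pics/h1.png

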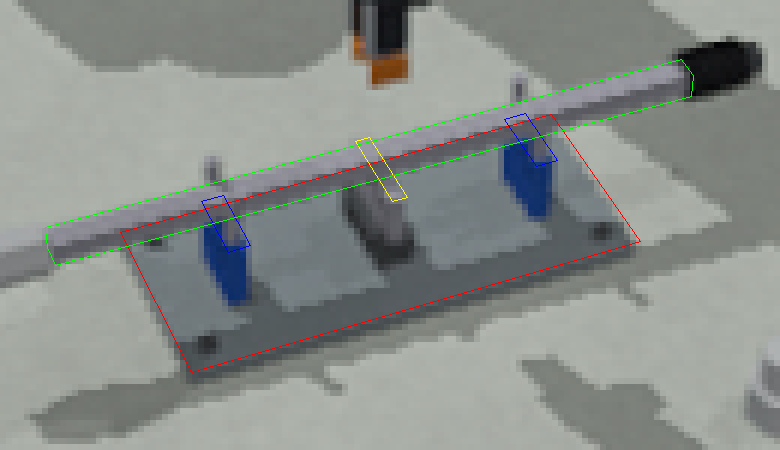

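View pics/h2.png

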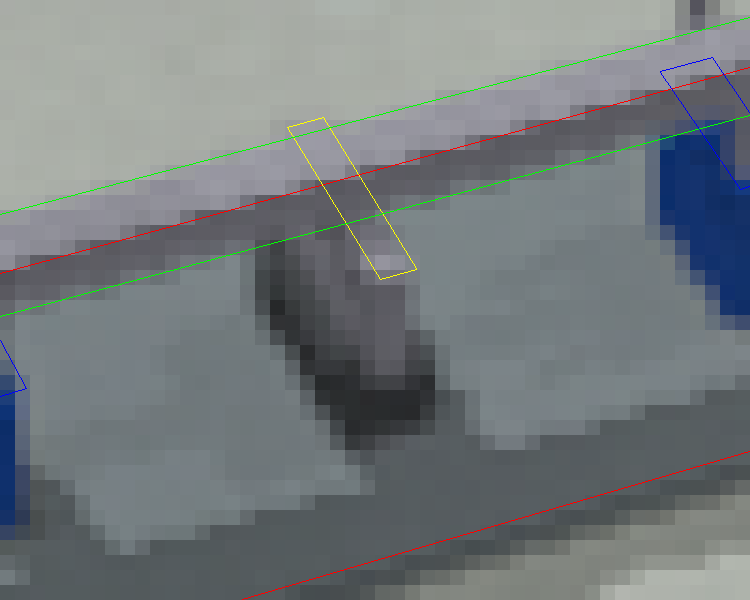

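Run:
```python
from ov import *
q=np.load('f1.npz')['q'].astype(int).sum(-1)//3
print('cols',list(range(310,327)))
for r in range(176,196): print(r,q[r,310:327])
st=(.4465,.036,np.radians(-5.4))
for X,Y,z in((.025,-.004,.06),(.025,.004,.06),(.025,-.004,.012),(.025,.004,.012),(-.025,-.004,.06),(-.025,-.004,.012)):
    c,s=np.cos(st[2]),np.sin(st[2]); print((X,Y,z),np.round(proj('scene',(st[0]+c*X-s*Y,st[1]+s*X+c*Y,z)),2))
# bar cross-section perpendicular profile
for dr in np.arange(-10,14,1.0):
    pass
print('bar columns near 317.. vertical profiles'); 
for c in (300,308,330,338): print(c,q[165:192,c])
for s in (-.06,-.03,.04,.06):
  for X,z in((-.007,.074),(.007,.074),(.007,.06)):
    a=np.radians(-6.0); print(s,X,z,np.round(proj('scene',(.4465+np.cos(a)*X-np.sin(a)*s,.036+np.sin(a)*X+np.cos(a)*s,z)),2))
```

```text
cols [310, 311, 312, 313, 314, 315, 316, 317, 318, 319, 320, 321, 322, 323, 324, 325, 326]
176 [153 153 156 157 153 147 150 148 129 105  94  92  92  94  93  96 100]
177 [155 148 151 151 135 110  94  90  94  93  93  97  99  96  99 114 120]
178 [142 118  96  91  93  94  95  95  95  97 102 113 118 112 121 131 131]
179 [ 93  94  96  96  97  98  91  92  99 104 121 132 132 132 131 131 130]
180 [ 97  98  92  89  99 104  87  84 105 112 113 124 130 129 130 130 129]
181 [112 108  82  65  86 101 103  92 100 121 126 128 130 130 130 130 130]
182 [132 114  79  69  76  93 102  93 100 136 151 144 134 129 130 129 130]
183 [131 114  70  59  69  81  98  93  81 106 120 117 124 129 130 129 128]
184 [130 113  69  54  67  72  88  96  87  89  92  91 114 131 129 130 126]
185 [126 115  77  39  57  69  77  95  95  86  93  94 116 131 130 129 127]
186 [119 122  97  50  50  66  71  87  92  89  94  96 110 126 129 124 121]
187 [119 120 110  78  51  59  70  77  83  88  95  97  85  98 121 123 121]
188 [119 120 120 111  76  42  62  68  68  84  95  96  74  79 112 123 123]
189 [119 118 118 122  97  51  56  56  50  74  9
[... 904 characters left out ...]
67 155 154 146  96  94 100 117
 131 130 128 125 119 119 118 116 118]
330 [171 171 174 172 170 161 152 146 105  93  98 118 131 130 131 131 129 123
 121 124 121 121 123 126 126 125 127]
338 [172 173 168 156 155 152  97  94  98 108 109 108 108 108 108 112 122 121
 121 121 120 122 122 122 128 129 122]
-0.06 -0.007 0.074 [177.63 298.69]
-0.06 0.007 0.074 [180.53 300.3 ]
-0.06 0.007 0.06 [183.94 300.4 ]
-0.03 -0.007 0.074 [175.2  307.93]
-0.03 0.007 0.074 [178.07 309.59]
-0.03 0.007 0.06 [181.48 309.63]
0.04 -0.007 0.074 [169.64 329.08]
0.04 0.007 0.074 [172.43 330.85]
0.04 0.007 0.06 [175.84 330.74]
0.06 -0.007 0.074 [168.08 335.01]
0.06 0.007 0.074 [170.85 336.82]
0.06 0.007 0.06 [174.25 336.66]
```

Request:
arm_command(commands="255 0.02 -0.0018 0 0; 255 0.035 -0.0018 0 0; 255 0.045 -0.0018 0 0; 255 0.045 -0.0018 0 0; 255 0.045 -0.0018 0 0")

```text
clock: 18.18
ee_pos: [0.4465, 0.0349, 0.275]
tcp_rot: [1.287, 1.157, -1.286]
contact_force: [-0.8, 0.2, -0.2]
opening: 0.0115
```

```bash
python3 hov.py f2
python3 - <<'E'
from meas import *
for i in range(4): stem('scene')
from sad import *
z=np.load('f2.npz'); q=z['q']; pos=z['pos']; n='scene'; yaw=np.radians(-6.0)
r,c=proj(n,(pos[0],pos[1],pos[2]-.19)); r0,c0=int(r)-16,int(c)-16
A=cv2.resize(q[r0:r0+30,c0:c0+32],None,fx=18,fy=18,interpolation=cv2.INTER_NEAREST)
for i,b in enumerate(boxes(pos[0],pos[1],yaw,pos[2]-.19)[:3]):
    uv=np.array([proj(n,p) for p in b]); h=cv2.convexHull(np.round(np.c_[(uv[:,1]+.5-c0)*18,(uv[:,0]+.5-r0)*18]).astype(np.int32))
    cv2.polylines(A,[h],True,[(0,255,0),(255,255,0),(0,0,255)][i],1)
cv2.imwrite('pics/g2.png',A[:,:,::-1])
E
```

```text
(0.4475, 0.035, 0.32) -> [-0.045   0.001  -0.0002]
(0.4475, 0.035, 0.254) -> [ 0.021   0.001  -0.0002]
pos [0.4465 0.0349 0.275 ] jaw deg -6.08 clock 18.175 F [-0.77  0.16 -0.24]
scene tilt -0.05deg n=262 ztop@edge 72.7 lat 2.3 yawrel 0.80 blackjunction s=172.0 -> mid -3.0
scene tilt 0.22deg n=256 ztop@edge 73.1 lat 2.2 yawrel 0.70 blackjunction s=171.5 -> mid -3.5
scene tilt 0.04deg n=252 ztop@edge 72.5 lat 2.3 yawrel 0.70 blackjunction s=172.0 -> mid -3.0
scene tilt -0.19deg n=262 ztop@edge 72.7 lat 2.0 yawrel 1.06 blackjunction s=171.5 -> mid -3.5
```

View pics/g2.png

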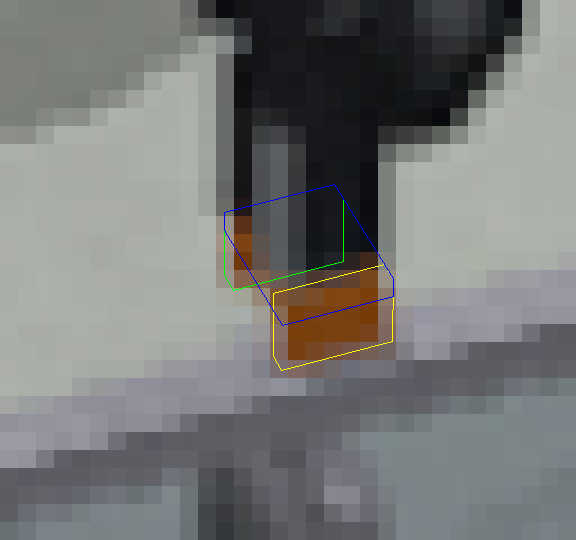

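Request:
arm_command(commands="255 0.006 0 0 0; 255 0.010 0 0 0; 255 0.013 0 0 0; 255 0.016 0 0 0; 255 0.018 0 0 0; 255 0.0195 0 0 0; 255 0.0195 0 0 0")

```text
clock: 19.35
ee_pos: [0.4459, 0.035, 0.2551]
tcp_rot: [1.287, 1.157, -1.287]
contact_force: [-0.7, 0.5, -0.3]
opening: 0.0114
```

```bash
python3 hov.py f3
python3 - <<'E'
from meas import *
for i in range(2): stem('scene')
from sad import *
z=np.load('f3.npz'); q=z['q']; pos=z['pos']; n='scene'; yaw=np.radians(-6.0)
r,c=proj(n,(pos[0],pos[1],pos[2]-.19)); r0,c0=int(r)-16,int(c)-16
A=cv2.resize(q[r0:r0+30,c0:c0+32],None,fx=18,fy=18,interpolation=cv2.INTER_NEAREST)
cv2.imwrite('pics/g3.png',A[:,:,::-1])
E
```

```text
(0.4475, 0.035, 0.32) -> [-0.0649  0.0016 -0.0001]
(0.4475, 0.035, 0.254) -> [ 0.0011  0.0016 -0.0001]
pos [0.4459 0.035  0.2551] jaw deg -6.06 clock 19.35 F [-0.73  0.53 -0.27]
scene tilt -0.37deg n=258 ztop@edge 72.2 lat 2.0 yawrel 0.93 blackjunction s=171.0 -> mid -4.0
scene tilt -0.62deg n=256 ztop@edge 72.7 lat 2.2 yawrel 0.81 blackjunction s=171.5 -> mid -3.5
```

View pics/g3.png

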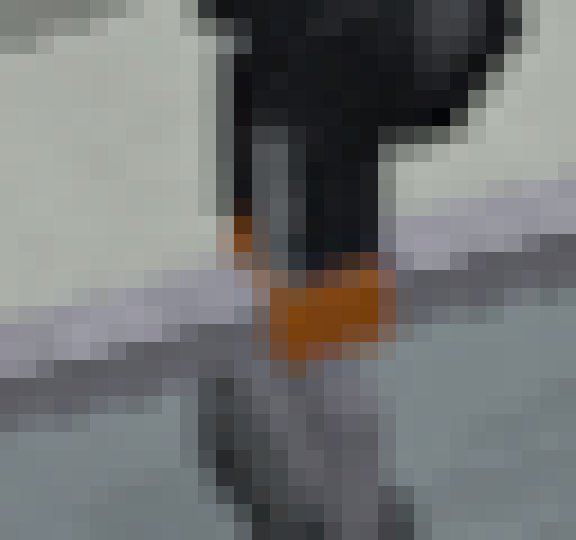

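Request:
arm_command(commands="255 0.0004 0 0 0; 255 0.0008 0 0 0; 255 0.0010 0 0 0; 255 0.0010 0 0 0")

```text
clock: 20.05
ee_pos: [0.4459, 0.0351, 0.2542]
tcp_rot: [1.287, 1.157, -1.287]
contact_force: [0.7, 0.1, 0.2]
opening: 0.0115
```

Run:
```python
from meas import *
plan([(.446,.035,.254)])
for i in range(3): stem('scene')
```

```text
(0.446, 0.035, 0.254) -> [0.0002 0.0001 0.0001]
pos [0.4459 0.0351 0.2542] jaw deg -6.05 clock 20.05 F [0.75 0.13 0.21]
scene tilt -0.04deg n=267 ztop@edge 72.3 lat 1.8 yawrel 0.72 blackjunction s=171.0 -> mid -4.0
scene tilt -0.11deg n=255 ztop@edge 73.0 lat 2.2 yawrel 0.65 blackjunction s=171.5 -> mid -3.5
scene tilt 0.00deg n=251 ztop@edge 72.5 lat 2.0 yawrel 0.68 blackjunction s=172.0 -> mid -3.0
```

Request:
arm_command(commands="225 0 0 0 0; 200 0 0 0 0; 170 0 0 0 0; 150 0 0 0 0; 150 0 0 0 0; 150 -0.01 0 0 0; 150 -0.03 0 0 0; 150 -0.06 0 0 0; 150 -0.09 0 0 0; 150 -0.12 0 0 0")

```text
clock: 21.45
ee_pos: [0.4457, 0.0351, 0.3759]
tcp_rot: [1.287, 1.157, -1.286]
contact_force: [0.6, -0.1, -0.1]
opening: 0.0351
```

```bash
python3 hov.py f4
python3 - <<'E'
from meas import *
for i in range(4): stem('scene')
from sad import *
q=np.load('f4.npz')['q']; n='scene'
E
```

```text
(0.4475, 0.035, 0.32) -> [ 0.0559  0.0017 -0.0001]
(0.4475, 0.035, 0.254) -> [ 1.219e-01  1.700e-03 -1.000e-04]
pos [0.4457 0.0351 0.3759] jaw deg -6.05 clock 21.45 F [ 0.59 -0.06 -0.11]
scene tilt -0.08deg n=253 ztop@edge 72.7 lat 2.1 yawrel 0.97 blackjunction s=173.5 -> mid -1.5
scene tilt -0.01deg n=266 ztop@edge 72.4 lat 2.4 yawrel 0.79 blackjunction s=173.5 -> mid -1.5
scene tilt -0.12deg n=261 ztop@edge 72.4 lat 2.1 yawrel 0.94 blackjunction s=173.0 -> mid -2.0
scene tilt -0.59deg n=256 ztop@edge 72.6 lat 2.1 yawrel 0.87 blackjunction s=172.5 -> mid -2.5
```

View pics/f4.png

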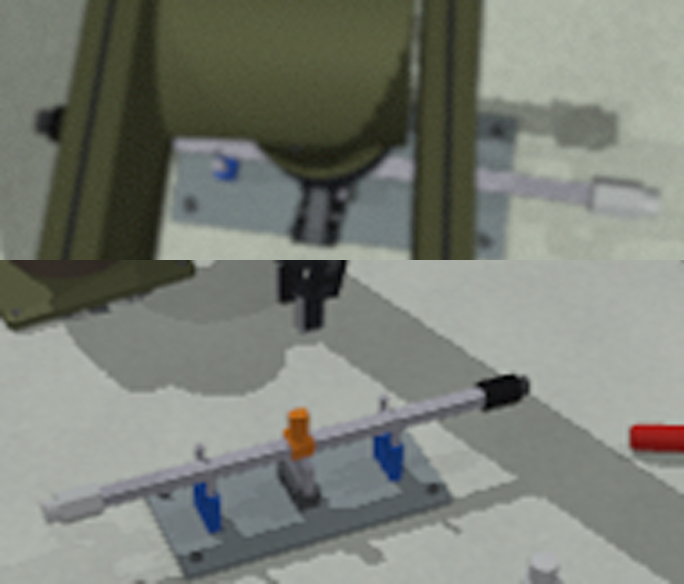

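Request:
arm_command(commands="150 -0.03 0 0.02 0; 150 -0.03 0.03 0.06 0; 150 -0.03 0.05 0.11 0; 150 -0.03 0.07 0.16 0; 150 -0.03 0.08 0.21 0; 150 -0.03 0.08 0.26 0; 150 -0.03 0.08 0.31 0; 150 -0.03 0.08 0.33 0")

```text
clock: 22.75
ee_pos: [0.4901, -0.304, 0.4024]
tcp_rot: [1.288, 1.159, -1.29]
contact_force: [-0.4, 0.5, 0.3]
opening: 0.0353
```

```bash
python3 hov.py f5
python3 - <<'E'
from meas import *
for i in range(3): stem('top'); stem('scene')
from sad import *
z=np.load('f5.npz')
for n,k in(('top','p'),('scene','q')): fit(n,z[k],(.446,.035),z0=.064,fixyaw=np.radians(-6))
from ov import *
a=np.radians
for n,k,w in(('top','p',(210,270,45,50)),('scene','q',(155,295,45,50))):
    r0,c0,H,W=w; A=cv2.resize(z[k][r0:r0+H,c0:c0+W],None,fx=8,fy=8,interpolation=cv2.INTER_NEAREST)
    for b in boxes(.446,.035,a(-6),.064)[2:]: hull(A,n,b,r0,c0,8,(0,255,0))
    hull(A,n,box(.4465,.035,a(-5.4),-.025,.025,-.004,.004,.0599,.06),r0,c0,8,(255,255,0))
    globals()['I'+n]=A
cv2.imwrite('pics/k1.png',np.hstack([Itop,Iscene])[:,:,::-1])
E
```

```text
(0.4475, 0.035, 0.32) -> [ 0.083  -0.0788 -0.3324]
(0.4475, 0.035, 0.254) -> [ 0.149  -0.0786 -0.3323]
pos [ 0.4901 -0.304   0.4024] jaw deg -6.21 clock 22.75 F [-0.42  0.55  0.3 ]
top tilt -0.02deg n=474 ztop@edge 74.1 lat -0.8 yawrel 0.67 blackjunction s=175.5 -> mid 0.5
scene tilt -0.15deg n=248 ztop@edge 72.8 lat 2.0 yawrel 0.77 blackjunction s=173.5 -> mid -1.5
top tilt -0.07deg n=472 ztop@edge 73.9 lat -0.7 yawrel 0.67 blackjunction s=175.0 -> mid 0.0
scene tilt -0.13deg n=252 ztop@edge 72.8 lat 2.0 yawrel 0.83 blackjunction s=172.5 -> mid -2.5
top tilt -0.18deg n=467 ztop@edge 73.9 lat -0.8 yawrel 0.64 blackjunction s=175.5 -> mid 0.5
scene tilt -0.26deg n=262 ztop@edge 72.6 lat 2.1 yawrel 0.68 blackjunction s=173.0 -> mid -2.0
top [0.4467 0.0378] yaw -8.5 res 1.86
scene [0.4455 0.0348] yaw -1.3 res 8.5
```

View pics/k1.png

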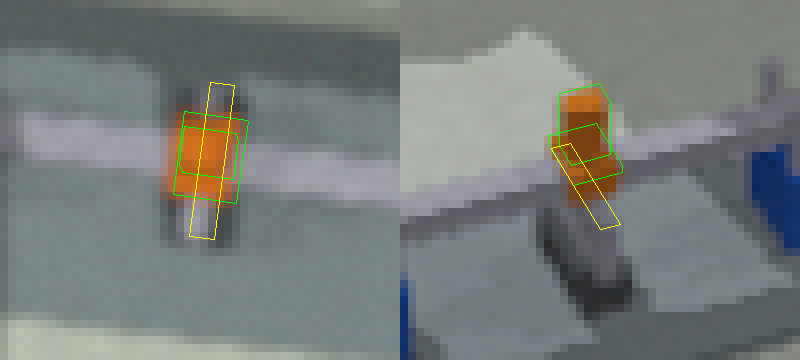

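View pics/f5.png

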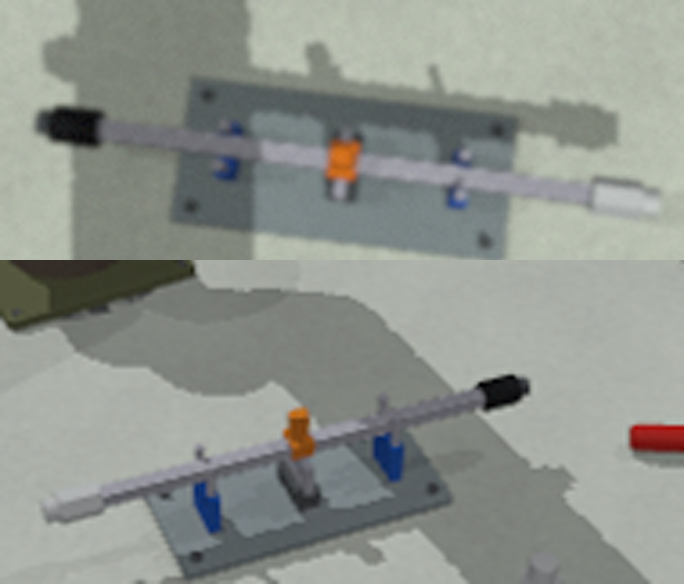

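```bash
python3 -c "
from h import *
from meas import stem
stem('top')
print(order.hand_in())"
```

```text
top tilt -0.28deg n=468 ztop@edge 74.0 lat -0.8 yawrel 0.72 blackjunction s=175.5 -> mid 0.5
the job is handed in; nothing more can be done
None
```

The stem is balanced level on the knife edge with the orange saddle astride it over the edge. I handed the job in at about 23 s on the robot's clock.

- **Balancing:** I pushed the black end with the closed fingers in steps of 5–10 mm, about 30 mm in all. The highest force I read was about 5 N. The stem then rocked on the edge with nothing touching it and settled level. From the rocking I put the balance point about 1 mm from the edge's middle, on the black side.
- **Saddle:** I gripped it by its tab, set it down over the edge with no contact force showing, and moved the arm clear.
- **Last checks:** The stem's tilt read between -0.3° and 0° on both cameras, allowing for measurement noise. The saddle is about 0.3 mm off the middle of the edge by the scene camera and 1.4 mm by the top camera. In absolute position the two cameras differ by about 3 mm, so I relied on comparisons within one image and on the gripper's known pose.
- **Not checked:** I did not look specifically at the other parts and tools at the end, but the arm's path kept clear of them.

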